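Lift the largest calibration weight out of its case with the weight tongs

TASK

Open the clear cover of the wooden weight case right up until it stands open by itself, take the spring tongs out of their white stand, and use them to lift the largest steel weight by its neck straight out of its nest. Finish while still holding: the weight hangs upright and still in the closed tongs, about 10 cm above the case, ready to be looked over for dust and scratches. The robot itself must not touch any weight, the two smaller weights stay in their nests, and the other things on the bench are left alone.

Things in the scene. Friction and masses are not known exactly. Their poses are not given: they have to be found in the camera images.
- case: Weight case, fixed: wooden block 76 (x) x 135 (y) x 30 mm, clear cover hinged along its back (+x) top edge, front to -x. Origin: centre of underside. Three round nests 14 mm deep in its top, on x = 0 at y = +42 (largest weight), -4 and -42 mm; nest floors 16 mm above the bench. The tall printer on the bench begins at world x = 0.63, y over -0.27: keep clear of it.
- cover (a joint): Hinge of the clear cover, rad: 0 shut (start), grows as it opens up and back, stop 1.9; turns about the case's +y axis through point cover_hinge. Stiff (0.12 N m): the cover (0.12 kg, 76 x 135 x 42 mm, 2.5 mm walls, open below) stays wherever it is left. Open upright, its pull reaches 135 mm above the bench.
- cover_hinge (a point): Point on the cover's hinge axis at the middle of the block's back top edge: 38 mm behind the case's origin, 30.5 mm above the bench.
- cover_pull (a point): Grip point of the cover's brass pull, a bar 20 mm wide (case y), 8 mm thick, jutting 26 mm forward from the middle of the front wall's lower edge. Point: mid width and thickness, 14 mm before the wall, 90 mm before and 6 mm above the hinge axis when shut. Moves with the cover. Pinch it from above by its two side faces; it can turn between the pads as the cover swings.
- weight_200: Largest weight, polished steel, 200 g: body 28 mm diameter x 32 mm tall, above it a neck 16 mm diameter x 9 mm, then a knob 24 mm diameter x 9 mm; 50 mm tall in all. Origin: centre of its underside, z up. Starts upright in its nest, 14 mm deep, 0.75 mm play all round.
- weight_200_neck (a point): Middle of the largest weight's neck, on its axis, 36.5 mm above its underside: the feet of the tongs close here.
- weight_100: Second weight, 22 mm diameter, 40 mm tall, in the nest at y = -4 mm; stays there. Origin: centre of its underside.
- weight_50: Third weight, 18 mm diameter, 32 mm tall, in the nest at y = -42 mm; stays there. Origin: centre of its underside.
- tongs: Spring tongs, 0.07 kg, upright in the stand, feet down. Origin: midway between the two black finger grips; z up to the head, arms close along y. Grips: 16 mm wide (x), 26 mm tall, outer faces 44 mm apart when open, about 35.5 mm when closed on the 16 mm neck. Head top 38 mm above the origin. The spring pushes each finger outward with 8 N (open) to 11 N (closed), so the arms follow the fingers.
- tongs_feet (a point): Point midway between the V-shaped feet (3 mm thick), 68.5 mm below the tongs' origin. Open, the feet measure 59 mm over the outside along y and pass a 38 mm knob. Each 1 mm squeezed off the grips' width brings them 3.4 mm closer together: squeezed 1 to 2 mm the tongs are held firmly and still pass the 24 mm knob.
- tongs_left (a joint): Angle of one arm of the tongs, rad: 0 open, about 0.15 closed on the largest weight's neck, stop 0.17; the other arm mirrors it.
- stand: White tongs stand, fixed: foot plate 56 x 90 x 6 mm with an upright pocket 37 x 77 mm (inside 25 x 65 mm), rim 46 mm above the bench, floor 6 mm above it; the tongs' y axis lies along its y. Origin: centre of underside. Lift the tongs 50 mm straight up to clear it.
- reagent: White reagent bottle, white cap, 52 mm diameter, 98 mm tall, loose; leave alone. Origin: centre of its underside.
- beaker: Glass beaker, 51 mm diameter, 70 mm tall, loose; leave alone. Origin: centre of its underside.
- calculator: Pocket calculator, 118 x 68 x 14 mm, on the right; leave alone. Origin: centre of its underside.
Things that resemble listed ones, but are neither listed nor needed, are in the scene too. What is shaped like the tongs but green or pink is not meant.

How it is judged:
On the way, in this order (a step that is already met when the one before it is completed fails the run):
1. the cover of the weight case stands open, with the tongs still in their stand (value of joint cover above 1.35 rad and distance of tongs from where it was at the start of the episode below 0.03 m), for 0.2 s.
2. the tongs are in the gripper, clear above their stand, and the largest weight is still in its nest (height (world z) of tongs above 0.125 m and contact force between the fingers and tongs above 1 N and distance of weight_200 from where it was at the start of the episode below 0.01 m), for 0.2 s.
3. the largest weight hangs in the tongs, clear of its nest (height (world z) of weight_200 above 0.04 m and contact force between tongs and weight_200 above 0.8 N and contact force between the fingers and tongs above 1 N and contact force between weight_200 and case below 0.05 N), for 0.2 s.
At the end, for the whole second after the job is handed in: Gripper still on the tongs, closed round the neck of the largest weight (feet 29 to 44 mm above its underside), alone carrying it: underside over 95 mm above the bench, upright within 0.3 rad, still; cover open over 1.25 rad; smaller weights within 10 mm of their start, bench things within 20 mm (height (world z) of weight_200 above 0.095 m and contact force between tongs and weight_200 above 1 N and contact force between the fingers and tongs above 5 N and value of joint tongs_left above 0.08 rad and z of tongs_feet in the frame of weight_200 between 0.029 and 0.044 m and horizontal distance between tongs_feet and weight_200 below 0.02 m and angle between weight_200's own z axis and vertical below 0.3 rad and linear speed of weight_200 below 0.03 m/s and contact force between each of weight_200, tongs and case below 0.05 N and contact force between each of weight_200, tongs and stand below 0.05 N and contact force between the fingers and weight_200 below 0.05 N and value of joint cover above 1.25 rad and distance of each of weight_100, weight_50 from where it was at the start of the episode below 0.01 m and distance of each of reagent, beaker, calculator from where it was at the start of the episode below 0.02 m); the arm keeps its last pose, push and grip.
It fails at once if the robot itself touches a weight (contact force between any of the fingers, the arm and weight_200 above 0.3 N or contact force between any of the fingers, the arm and weight_100 above 0.3 N or contact force between any of the fingers, the arm and weight_50 above 0.3 N).
It fails at once if a smaller weight is pushed out of its place by more than 10 mm (distance of any of weight_100, weight_50 from where it was at the start of the episode above 0.01 m).
It fails at once if the bottle, beaker or calculator is moved by more than 20 mm (distance of any of reagent, beaker, calculator from where it was at the start of the episode above 0.02 m).
It also fails if it takes over 61 s, if anything falls off the work surface, if the arm or the gripper's body presses on something with over 40 N, if the wrist force passes 120 N, or if a joint passes its speed limit or range.

ROBOT

A 6-joint arm with a two-finger parallel gripper is mounted at the origin on a cart in front of the work surface, level with it; the furniture and walls round the work are solid. World frame = base frame: x ahead of the robot, y to its left, z up, the work surface at z = 0. Lengths are in m, angles in rad, forces in N, time in s.
With the tool pointing down it reaches from about 0.325 to 0.75 m from the base axis. Payload 7.6 kg.
Tool frame: the origin (TCP) lies at the very end of the fingers, on their centre line; the grasp point (between the pads) lies 19 mm behind it (grip_depth is the distance from the TCP to the grasp point, in m); z points along the fingers, y is the line along which they close (so a half turn about z gives the same grasp; the last joint's range is limited). The gripper opens to 85 mm and grips with 20 to 120 N. Pads are 22 mm wide; open, the fingers measure 114 mm over their backs; the gripper's body (76 mm by 85 mm) begins 54 mm behind the grasp point. The pads swing forward as they close: fully open they stand 13 mm farther back than shut.
Start: joints at [1.148, 0.052, 1.401, -0, 1.689, -0.07], TCP at [0.181, 0.493, 0.231] pointing down, gripper open.
Joint ranges: [-2.9, 2.9], [-0.91, 2.17], [0.12, 2.37], [-1.06, 4.2], [0.26, 2.73], [-2.93, 2.93]. Speed limits (rad/s): [2.57, 2.57, 3.01, 3.14, 3.14, 3.14].

INTERFACE

Orientations are given as a unit quaternion [x, y, z, w].
In Python, from bench import get_state, capture, calibration, hand_in, masks_of, grip_depth gives the robot as it stands.
- The arm moves only by the tool servo_tool, never from a script. Its argument "commands" is a list of rows, each a list of 3 entries, a list of its own where there are three numbers: the shift along the tool's x, y, z in units of 25 mm (1.0 is 25 mm), then the turn, a rotation vector about the tool's x, y, z in units of 5 degrees (1.0 is 5 degrees), then the opening, from 0 (shut) to 1 (fully open). A call has exactly 10 rows; each row shifts and turns the commanded pose from where the row before left it, along the tool's axes as they then stand; what a row does not reach is not made up. A row lasts 1/10 s, in which the tool goes at most 50 mm and 8.59 degrees, less where a joint would pass 70% of its speed; a pose out of reach is approached as far as the arm can. A call is refused whole if a number of a shift passes 1 or a number of a turn 1, either way. A call with a gripper value outside its range is refused whole. The fingers move at their own pace and stop on an object; "force" is the grip in N (left out, the last holds). Time passes only in rows, so rows that do not move let the fingers close, or fill a call up. It gives the time, the measured TCP pose, the force, the opening and the grip force at its end, in the units of the state.
- get_state(): the state, without advancing time (a new reading comes with each control period).
- capture(name): name is "scene" or "top"; returns the picture (480x640x3 uint8, red, green, blue); there is no depth.
- calibration(name): a dict with "vfov" (degrees; the focal length in pixels is half the picture's height over the tangent of half this angle, whatever the lens; pixels are square), "cx", "cy" (the principal point, pixels), "rvec" (rotation vector, rad) and "tvec" (3), from world to camera coordinates, as OpenCV has them. Camera axes: x right, y down, z forward; pixel columns grow to the right and rows downward; lengths in m; the calibration is good to about 2 mm. A picture is of the moment at which its call begins. calibration takes no time and is no camera call.
- hand_in(): hands the job in; it is judged then, once.
Trained networks look in the newest picture that a camera, given by its name, has taken for a name from the list of things; names that differ only in an ending like _2 or _b are one class to them, and where a whole thing is asked for, a point or a joint stands for the part that bears it (a point fixed in the world has none). Each returns a list of dicts, best first, with "conf" (0 to 1); they miss things now and then, are a little off and sometimes report something else, mostly with a low value. They report only what shows in the picture. A call takes as long as a camera call. They do not tell look-alikes from the thing itself.
- masks_of(camera, target): "pixels" (480x640 bool, what is visible of it) and "bbox" ([left, top, right, bottom] in pixels, round what is visible of it).
The state is a dict: "time_s": time; "q": joint angles; "qvel": joint speeds; "joint_torque": joint torques, N m; "tcp_pos": TCP position; "tcp_rot": TCP orientation; "ft_force": force on the tool from outside, world axes, zero at the start; "ft_torque": the same for the moment, N m; "opening": opening from 0.0 (shut) to 1.0 (fully open); "grasp_force": force on a finger pad.
Only numpy, scipy, OpenCV 4.12 (cv2) and the standard library are available. Lean on these libraries where they do the work, as an engineer would, in place of code of your own. Each camera call takes 0.05 s, during which the arm holds its last target. There are 200 camera calls.

## Working session

There is one attempt and no reset: what is moved stays moved. The work goes in short steps, Python scripts to look and compute and a tool call to move; the robot and the scene stay as the last step left them, time stands still between calls to the robot, and variables do not carry over. Pictures are saved under pics/ and viewed, at most 10 in all, crops included, and the job is handed in when it is done.

Besides the shell and the picture viewer there is one more tool, called after "Request:" as name(argument=value, ...) on one line, values as JSON. servo_tool: Moves the arm, as the interface text tells. Its arguments: {"type":"object","properties":{"commands":{"type":"array"},"force":{"type":"number"}},"required":["commands"]}

```bash
mkdir -p pics; ls; cat > h.py <<'E'
import numpy as np, cv2
from bench import *
def cam(n):
    c=calibration(n); f=240/np.tan(np.radians(c["vfov"])/2)
    R=cv2.Rodrigues(np.array(c["rvec"],float))[0]; t=np.array(c["tvec"],float)
    return f,c["cx"],c["cy"],R,t
def proj(n,P):
    f,cx,cy,R,t=cam(n); p=np.atleast_2d(P)@R.T+t
    return np.c_[cx+f*p[:,0]/p[:,2],cy+f*p[:,1]/p[:,2]]
def ray(n,u,v):
    f,cx,cy,R,t=cam(n); d=R.T@np.array([(u-cx)/f,(v-cy)/f,1]); return -R.T@t,d/np.linalg.norm(d)
def onz(n,u,v,z):
    o,d=ray(n,u,v); return o+d*(z-o[2])/d[2]
def tri(a,ua,b,ub):
    o1,d1=ray(a,*ua);o2,d2=ray(b,*ub)
    s=np.linalg.lstsq(np.c_[d1,-d2],o2-o1,rcond=None)[0]
    p,q=o1+s[0]*d1,o2+s[1]*d2; return (p+q)/2,np.linalg.norm(p-q)
def save(n,f): 
    im=capture(n); cv2.imwrite("pics/"+f,im[:,:,::-1]); return im
E
python3 - <<'E'
from h import *
np.set_printoptions(precision=3,suppress=True)
for n in("scene","top"):
    save(n,n+"0.png"); print(n,cam(n)[0],ray(n,320,240),calibration(n))
    for k in("case","cover_pull","weight_200","tongs","stand","weight_100","weight_50","reagent","beaker","calculator"):
        for m in masks_of(n,k)[:4]:
            ys,xs=np.nonzero(m["pixels"]); print(k,round(m["conf"],2),np.array(m["bbox"]),len(xs),xs.mean().round(1),ys.mean().round(1))
s=get_state();print(s)
E
```

```text
pics
scene 475.2927170948659 (array([-0.038, -0.779,  0.61 ]), array([ 0.646,  0.544, -0.535])) {'vfov': 53.58316692278726, 'cx': 320.3811335219412, 'cy': 245.33676731641955, 'rvec': array([ 1.986, -0.922,  0.504]), 'tvec': array([-0.572,  0.222,  0.777])}
case 0.65 [298.8 275.6 382.8 360.3] 4558 341.1 316.1
cover_pull 0.68 [303.9 276.  379.  349.6] 3555 340.8 310.3
tongs 0.69 [242.8 234.3 268.7 269.6] 402 256.5 249.7
tongs 0.62 [161.7 209.7 179.  256.7] 464 168.1 230.6
tongs 0.59 [234.3 210.5 255.4 252.3] 334 244.7 223.5
stand 0.75 [234.2 253.2 285.1 292.3] 1130 258.0 275.5
reagent 0.86 [401.1 244.3 432.3 298.3] 1162 416.3 273.4
reagent 0.73 [298.8 273.6 383.6 347.9] 3581 340.7 309.9
calculator 0.56 [404.8 373.  481.  435.6] 3019 440.4 406.5
top 530.0454008321684 (array([ 0.319, -0.254,  1.214]), array([ 0.207, -0.031, -0.978])) {'vfov': 48.72121762955773, 'cx': 312.0752322135877, 'cy': 241.93931542933234, 'rvec': array([ 2.02 , -2.207,  0.226]), 'tvec': array([-0.222,  0.582,  1.119])}
cover_pull 0.91 [333.  248.6 402.8 300.8] 2423 365.5 271.7
tongs 0.63 [139.4 304.7 176.8 315. ] 2
[... 203 characters left out ...]
.4 207.8] 577 375.7 189.5
beaker 0.89 [319.  189.9 343.1 215.9] 519 330.3 199.4
beaker 0.74 [331.6 247.4 399.8 302.8] 2513 365.0 272.6
beaker 0.32 [333.1 247.9 402.5 303.5] 2396 365.5 271.7
calculator 0.9 [448.3 256.5 478.6 306.2] 1551 463.0 280.5
{'time_s': 1.1, 'q': array([ 1.148,  0.052,  1.401,  0.   ,  1.689, -0.07 ]), 'qvel': array([ 0.   , -0.001,  0.001,  0.   , -0.002, -0.002]), 'joint_torque': array([  0.001, -38.155, -36.03 ,   0.   ,   0.   ,  -0.   ]), 'tcp_pos': array([0.181, 0.493, 0.231]), 'tcp_rot': array([0.175, 0.984, 0.   , 0.   ]), 'ft_force': array([ 0.109, -0.171, -0.388]), 'ft_torque': array([-0.013,  0.017,  0.044]), 'grasp_force': 0.0, 'opening': 1.0022667034131008}
```

View pics/scene0.png

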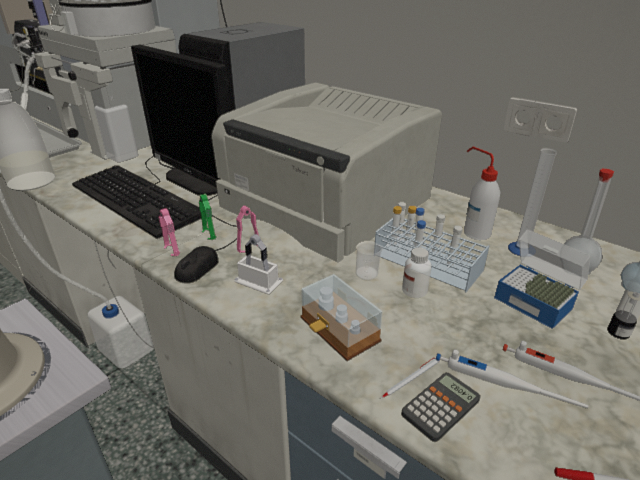

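View pics/top0.png

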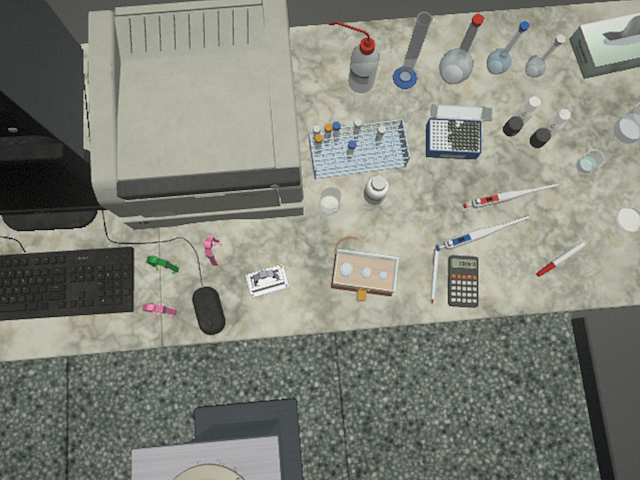

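The pictures show the case at scene (341,316) / top (365,272), with the brass pull at (318,325) / (362,295). The steel tongs with black grips stand in the white stand at scene (257,255) / top (267,280).

What could be taken for the tongs:
- pink at scene (168,231) / top (159,309)
- green at scene (207,215) / top (161,263)
- pink at scene (245,224) / top (211,248)

I choose the steel/black pair in the white stand and check it in a crop.

```bash
python3 - <<'E'
from h import *
a=cv2.imread("pics/scene0.png");b=cv2.imread("pics/top0.png")
def c(i,x,y,w,h): return cv2.resize(i[y:y+h,x:x+w],(400,300),interpolation=cv2.INTER_CUBIC)
m=np.vstack([np.hstack([c(a,225,222,100,75),c(a,290,265,100,75)]),np.hstack([c(b,225,250,80,60),c(b,325,245,80,60)])])
cv2.imwrite("pics/m0.png",m)
E
```

```text
(no output)
```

View pics/m0.png

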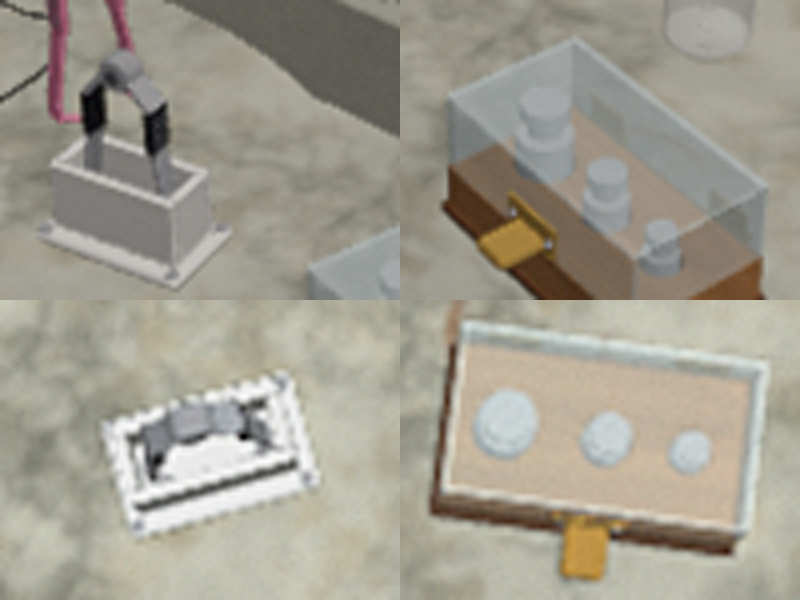

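```bash
cat > fit.py <<'E'
from h import *
from scipy.optimize import least_squares
np.set_printoptions(precision=4,suppress=True)
s1=lambda X,Y:("scene",224.6+X/4,221.6+Y/4); s2=lambda X,Y:("scene",289.6+(X-400)/4,264.6+Y/4)
t1=lambda X,Y:("top",224.6+X/5,249.6+(Y-300)/5); t2=lambda X,Y:("top",324.6+(X-400)/5,244.6+(Y-300)/5)
def fit(obs,x0):
    P=np.array([o[0] for o in obs]);Z=np.array([o[1][1:] for o in obs]);n=np.array([o[1][0] for o in obs])
    def pts(p):
        c,s=np.cos(p[2]),np.sin(p[2]); return P@np.array([[c,-s,0],[s,c,0],[0,0,1]]).T+[p[0],p[1],p[3]]
    def r(p):
        W=pts(p);e=np.zeros_like(Z)
        for k in("scene","top"): 
            if (n==k).any(): e[n==k]=proj(k,W[n==k])-Z[n==k]
        return e.ravel()
    f=least_squares(r,x0,loss="soft_l1");print(f.x);print(r(f.x).reshape(-1,2).round(1).tolist());return f.x
T=.0725
case=[((.038,.0675,T),t2(463,325)),((.038,-.0675,T),t2(766,367)),((-.038,-.0675,T),t2(746,531)),((-.038,.0675,T),t2(448,490)),
((-.038,.0675,0),t2(432,515)),((-.038,-.0675,0),t2(738,553)),((-.064,.01,.0405),t2(563,577)),((-.064,-.01,.0405),t2(602,579)),
((-.038,.0675,T),s2(450,100)),((.038,.0675,T),s2(575,40)),((.038,-.0675,T),s2(767,187)),((-.038,-.0675,T),s2(634,260))]
c=fit(case,[.45,-.26,0,0])
h,w=.028,.045
st=[((h,w,.006),t1(102,420)),((h,-w,.006),t1(287,374)),((-h,-w,.006),t1(322,485)),((-h,w,.006),t1(135,537)),
((-h,w,.006),s1(40,232)),((-h,-w,.006),s1(180,284)),((h,-w,.006),s1(232,230)),
((-.0185,.0385,.046),s1(50,165)),((-.0185,-.0385,.046),s1(173,207)),((.0185,-.0385,.046),s1(210,170)),((.0185,.0385,.046),s1(85,136))]
s=fit(st,[.45,-.05,0,0])
def loc(b,x,y,z): c_,s_=np.cos(b[2]),np.sin(b[2]); return [b[0]+c_*x-s_*y,b[1]+s_*x+c_*y,z]
for b,q in((c,(0,.042,.066)),(c,(0,.042,.048)),(c,(-.052,0,.0365)),(s,(0,0,.114)),(s,(0,.02,.076)),(s,(0,-.02,.076))): 
    W=loc(b,*q);print(np.array(W),proj("scene",W)-[[289.6,264.6]] if b is c else proj("scene",W)-[[224.6,221.6]],proj("top",W)-([[324.6,244.6]] if b is c else [[224.6,249.6]]))
E
python3 fit.py
```

```text
[ 0.4859 -0.3838 -0.2209 -0.0031]
[[0.2, -0.7], [0.7, -1.2], [1.2, 0.3], [-1.1, 0.3], [0.9, -0.6], [-2.0, -0.5], [-0.4, -0.3], [0.8, 0.5], [-1.8, -0.3], [-0.5, -0.2], [0.3, 0.4], [-0.3, 0.6]]
[ 0.4922 -0.1622  0.2037 -0.0021]
[[-0.1, 0.3], [0.5, -1.6], [0.2, -0.7], [-0.2, 0.2], [-1.7, 0.5], [-0.9, 0.4], [0.8, -0.7], [-0.7, 0.3], [-0.4, 0.4], [0.4, 0.3], [1.1, -1.3]]
[ 0.4951 -0.3429  0.066 ] [[35.6765 25.2992]] [[22.1158 22.9353]]
[ 0.4951 -0.3429  0.048 ] [[35.5962 32.9312]] [[21.6174 24.212 ]]
[ 0.4352 -0.3724  0.0365] [[26.7379 61.5085]] [[37.2681 50.4147]]
[ 0.4922 -0.1622  0.114 ] [[29.8399 13.2447]] [[37.9214 23.2147]]
[ 0.4881 -0.1426  0.076 ] [[23.1347 26.5927]] [[30.6696 28.4494]]
[ 0.4962 -0.1818  0.076 ] [[39.4082 31.8387]] [[48.4488 23.1784]]
```

The close crop confirms steel tongs with black grips. Case, weight and stand positions agree in both views.

Request:
servo_tool(commands=[[[0,0,0],[0,0,-0.75],0.6],[[0,0,0],[0,0,-0.75],0.6],[[-1,-1,0],[0,0,0],0.6],[[-1,-1,0],[0,0,0],0.6],[[-1,-1,0],[0,0,0],0.6],[[-1,-1,0],[0,0,0],0.6],[[-1,-1,0],[0,0,0],0.6],[[-1,-1,0],[0,0,0],0.6],[[-1,-1,0],[0,0,0],0.6],[[-1,-1,0],[0,0,0],0.6]], force=50)

```text
time_s: 2.1
tcp_pos: [0.333, 0.2523, 0.2315]
tcp_rot: [0.111, 0.994, 0.0, 0.0]
ft_force: [1.0, 0.0, -0.3]
opening: 0.598
grasp_force: 0.0
```

Request:
servo_tool(commands=[[[-1,-1,0],[0,0,0],0.6],[[-1,-1,0],[0,0,0],0.6],[[-1,-1,0],[0,0,0],0.6],[[-1,-1,0],[0,0,0],0.6],[[-1,-1,0],[0,0,0],0.6],[[-1,-1,0],[0,0,0],0.6],[[-1,-1,0],[0,0,0],0.6],[[-1,-1,0],[0,0,0],0.6],[[-1,-1,0],[0,0,0],0.6],[[-0.4,-1,0],[0,0,0],0.6]])

```text
time_s: 3.1
tcp_pos: [0.5076, -0.0436, 0.2309]
tcp_rot: [0.111, 0.994, 0.0, -0.0]
ft_force: [0.0, -0.3, 0.3]
opening: 0.603
grasp_force: 0.0
```

Request:
servo_tool(commands=[[[0,-1,0],[0,0,0],0.6],[[0,-1,0],[0,0,0],0.6],[[0,-1,0],[0,0,0],0.6],[[0,-1,0],[0,0,0],0.6],[[0,-1,0],[0,0,0],0.6],[[0,-1,0],[0,0,0],0.6],[[0,-1,0],[0,0,0],0.6],[[0,-1,0],[0,0,0],0.6],[[0,-1,0],[0,0,0],0.6],[[0,0,0],[0,0,0],0.6]])

```text
time_s: 4.1
tcp_pos: [0.4564, -0.2637, 0.231]
tcp_rot: [0.112, 0.994, -0.0, -0.0]
ft_force: [-0.2, 0.6, -0.7]
opening: 0.602
grasp_force: 0.0
```

Request:
servo_tool(commands=[[[0,-1,0],[0,0,0],0.6],[[0,-1,0],[0,0,0],0.6],[[0,-1,0],[0,0,0],0.6],[[0,-1,0.5],[0,0,0],0.6],[[0,-0.43,1],[0,0,0],0.6],[[0,0,1],[0,0,0],0.6],[[0,0,1],[0,0,0],0.6],[[0,0,0.9],[0,0,0],0.6],[[0,0,0],[0,0,0],0.6],[[0,0,0],[0,0,0],0.6]])

```text
time_s: 5.1
tcp_pos: [0.4331, -0.3691, 0.1218]
tcp_rot: [0.11, 0.994, 0.0, 0.0]
ft_force: [0.1, -0.2, 1.1]
opening: 0.598
grasp_force: 0.0
```

```bash
cat > mont.py <<'E'
from h import *; import sys
# name, scene x y, top x y  (100x75 scene crop, 80x60 top crop by factor)
def mont(f,sx,sy,tx,ty,w=120):
    a=save("scene",f+"_s.png");b=save("top",f+"_t.png")
    h=int(w*1.5)
    c=lambda i,x,y:cv2.resize(i[y:y+h,x:x+w],(400,600),interpolation=cv2.INTER_CUBIC)
    cv2.imwrite("pics/"+f+".png",np.hstack([c(a,sx,sy),c(b,tx,ty)])[:,:,::-1])
E
python3 - <<'E'
from mont import *
mont("p1",280,200,305,180); s=get_state();print(s["tcp_pos"],s["q"],proj("scene",s["tcp_pos"]),proj("top",s["tcp_pos"]))
E
```

```text
[ 0.43360531 -0.36984814  0.12321229] [-7.71082747e-01  2.34405254e-01  1.41747113e+00  1.63991792e-04
  1.48684771e+00 -2.12032116e+00] [[314.44347406 286.87488916]] [[364.46599374 291.37310886]]
```

View pics/p1.png

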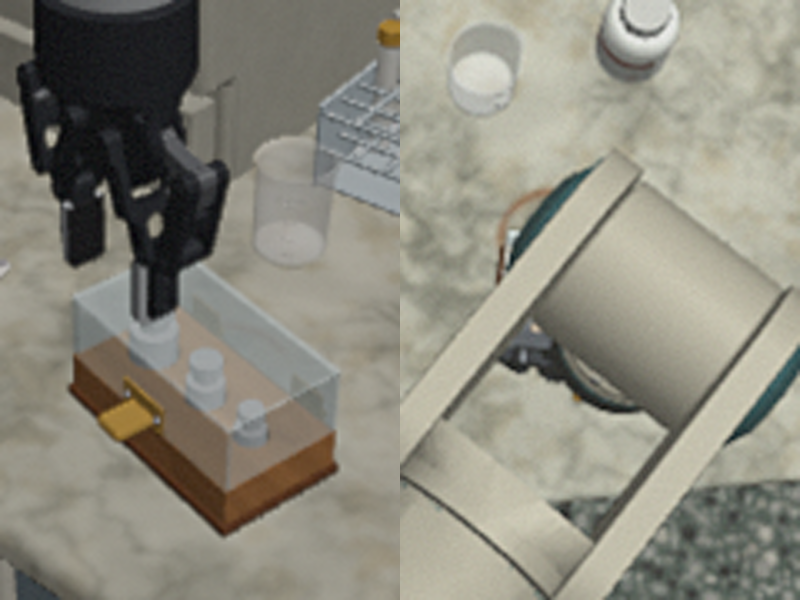

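The picture shows the open fingertips at scene (305,276) and (325,293), straddling the line above the pull at (319,325), so I'm descending.

Request:
servo_tool(commands=[[[0.06,-0.09,0.8],[0,0,0],0.6],[[0,0,0.8],[0,0,0],0.6],[[0,0,0.8],[0,0,0],0.6],[[0,0,0.8],[0,0,0],0.6],[[0,0,0.64],[0,0,0],0.6],[[0,0,0],[0,0,0],0.4],[[0,0,0],[0,0,0],0.1],[[0,0,0],[0,0,0],0.1],[[0,0,0],[0,0,0],0.1],[[0,0,0],[0,0,0],0.1]])

```text
time_s: 6.2
tcp_pos: [0.4317, -0.3708, 0.0271]
tcp_rot: [0.111, 0.994, 0.0, 0.001]
ft_force: [0.2, 5.6, 1.9]
opening: 0.218
grasp_force: 49.1
```

```bash
python3 - <<'E'
from mont import *
mont("p2",280,200,305,180); s=get_state();print(s["tcp_pos"],s["opening"],s["grasp_force"],s["ft_force"])
E
```

```text
[ 0.43173442 -0.37072494  0.02708208] 0.22125862359528273 49.06693696975708 [ 0.10105392  6.07145642 -0.03298449]
```

View pics/p2.png

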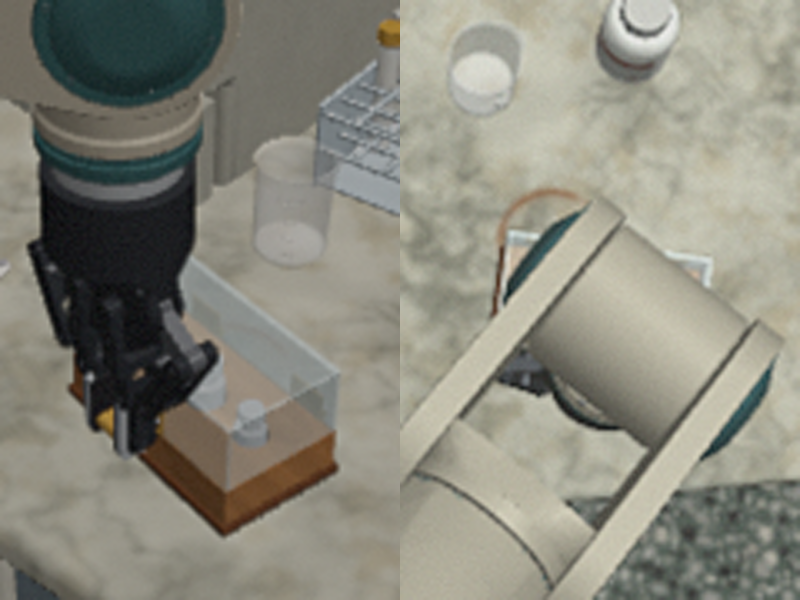

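The fingers hold the pull between the pads at scene (319,328), so I'm swinging the cover along its arc.

Request:
servo_tool(commands=[[[-0.04,0.03,-0.37],[0,0,0],0.1],[[-0.08,0,-0.36],[0,0,0],0.1],[[-0.12,0,-0.35],[0,0,0],0.1],[[-0.15,0,-0.34],[0,0,0],0.1],[[-0.18,0,-0.32],[0,0,0],0.1],[[-0.22,0,-0.3],[0,0,0],0.1],[[-0.24,0,-0.28],[0,0,0],0.1],[[-0.27,0,-0.26],[0,0,0],0.1],[[-0.3,0,-0.23],[0,0,0],0.1],[[-0.32,0,-0.2],[0,0,0],0.1]])

```text
time_s: 7.3
tcp_pos: [0.4781, -0.3813, 0.1009]
tcp_rot: [0.111, 0.994, 0.0, -0.001]
ft_force: [-0.2, 1.6, -7.2]
opening: 0.21
grasp_force: 49.0
```

Request:
servo_tool(commands=[[[-0.33,0,-0.16],[0,0,0],0.1],[[-0.35,0,-0.13],[0,0,0],0.1],[[-0.36,0,-0.09],[0,0,0],0.1],[[-0.37,0,-0.06],[0,0,0],0.1],[[-0.37,0,-0.02],[0,0,0],0.1],[[-0.37,0,0.02],[0,0,0],0.1],[[0,0,0],[0,0,0],0.1],[[0,0,0],[0,0,0],0.1],[[0,0,0],[0,0,0],0.1],[[0,0,0],[0,0,0],0.1]])

```text
time_s: 8.3
tcp_pos: [0.5308, -0.3934, 0.1131]
tcp_rot: [0.111, 0.994, -0.001, 0.001]
ft_force: [1.4, 1.5, 5.5]
opening: 0.185
grasp_force: 49.6
```

```bash
python3 - <<'E'
from mont import *
mont("p3",280,180,305,180); s=get_state();print(s["tcp_pos"],s["opening"],s["grasp_force"],s["ft_force"])
E
```

```text
[ 0.53070712 -0.3933483   0.11302764] 0.18856046178920013 49.698896444169804 [0.74388564 1.58289014 5.04651778]
```

View pics/p3.png

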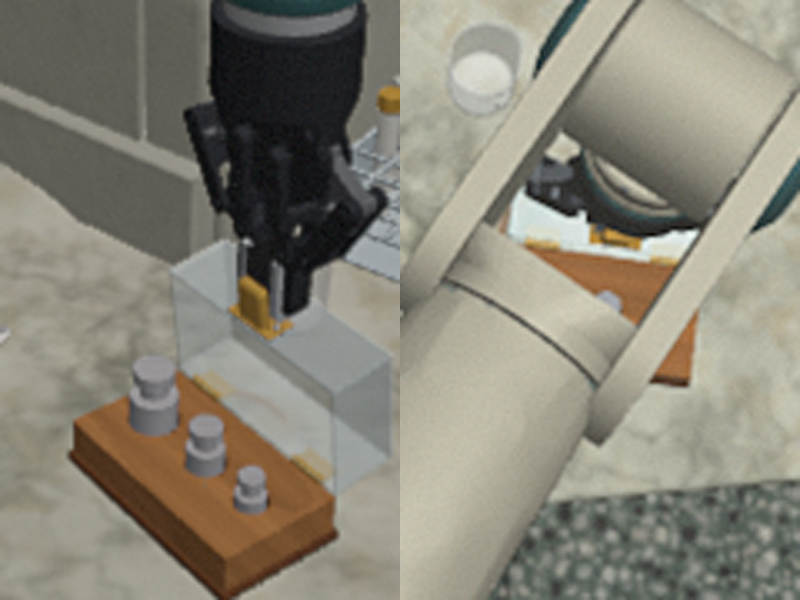

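The cover stands about upright, with the pull at scene (356,270) between the fingers. I'm releasing it and rising.

Request:
servo_tool(commands=[[[0,0,0],[0,0,0],0.4],[[0,0,0],[0,0,0],0.5],[[0,0,0],[0,0,0],0.5],[[0,0,-0.4],[0,0,0],0.5],[[0,0,-0.8],[0,0,0],0.6],[[0,0,-1],[0,0,0],0.7],[[0,0,-1],[0,0,0],0.8],[[0,0,-1],[0,0,0],0.8],[[0.5,0.5,-0.5],[0,0,-1],0.8],[[1,1,0],[0,0,-1],0.8]])

```text
time_s: 9.4
tcp_pos: [0.5, -0.351, 0.2319]
tcp_rot: [0.022, 1.0, -0.002, 0.002]
ft_force: [0.2, -0.1, 0.2]
opening: 0.803
grasp_force: 0.0
```

Request:
servo_tool(commands=[[[0,1,0],[0,0,-0.95],0.8],[[0,1,0],[0,0,-0.95],0.8],[[0,1,0],[0,0,-0.95],0.8],[[0,1,0],[0,0,0],0.8],[[0,1,0],[0,0,0],0.8],[[0,1,0],[0,0,0],0.8],[[0,0,1],[0,0,0],0.8],[[0,0,1],[0,0,0],0.8],[[0,0,0],[0,0,0],0.8],[[0,0,0],[0,0,0],0.8]])

```text
time_s: 10.4
tcp_pos: [0.4818, -0.2018, 0.1799]
tcp_rot: [-0.1, 0.995, -0.0, 0.0]
ft_force: [0.2, -0.5, -0.1]
opening: 0.801
grasp_force: 0.0
```

```bash
python3 - <<'E'
from mont import *
np.set_printoptions(precision=4,suppress=True)
mont("p4",210,150,220,210); s=get_state();print(s["tcp_pos"],s["tcp_rot"],proj("scene",s["tcp_pos"]),proj("top",s["tcp_pos"]))
E
```

```text
[ 0.4824 -0.2022  0.181 ] [-0.1004  0.995  -0.0007  0.0012] [[262.8342 213.4628]] [[279.9197 270.9002]]
```

View pics/p4.png

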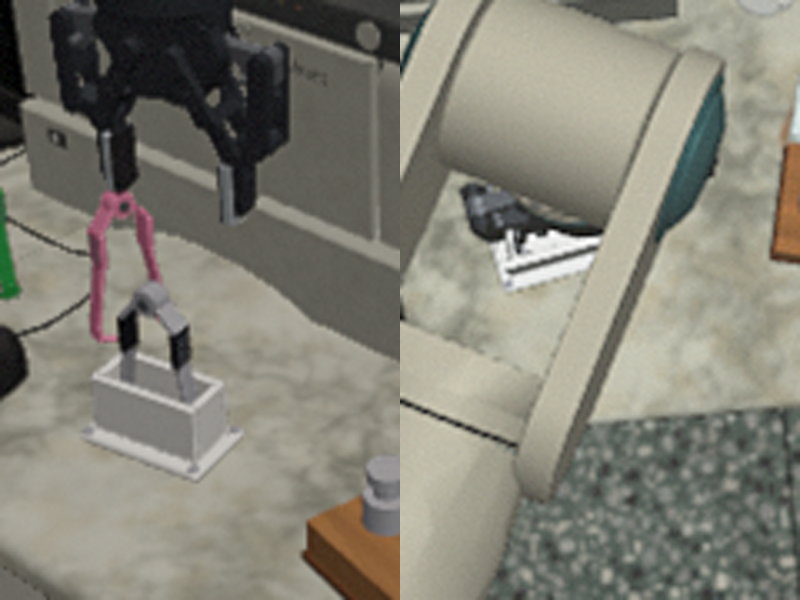

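The picture shows the tongs in the stand at scene (254,255) and the open fingers at (246,206) and (281,216) nearby. I'm moving above them and descending.

Request:
servo_tool(commands=[[[-0.35,0.7,0],[0,0,0],0.8],[[-0.35,0.71,0],[0,0,0],0.8],[[0,0,0.2],[0,0,0],0.8],[[0,0,0.8],[0,0,0],0.8],[[0,0,0.8],[0,0,0],0.8],[[0,0,0.8],[0,0,0],0.8],[[0,0,0.8],[0,0,0],0.8],[[0,0,0.8],[0,0,0],0.8],[[0,0,0.5],[0,0,0],0.8],[[0,0,0.26],[0,0,0],0.8]])

```text
time_s: 11.5
tcp_pos: [0.4916, -0.1641, 0.0543]
tcp_rot: [-0.1, 0.995, 0.0, -0.0]
ft_force: [-0.2, -1.0, 0.4]
opening: 0.799
grasp_force: 0.0
```

Request:
servo_tool(commands=[[[0,0,0],[0,0,0],0.65],[[0,0,0],[0,0,0],0.6],[[0,0,0],[0,0,0],0.56],[[0,0,0],[0,0,0],0.54],[[0,0,0],[0,0,0],0.53],[[0,0,0],[0,0,0],0.52],[[0,0,0],[0,0,0],0.51],[[0,0,0],[0,0,0],0.51],[[0,0,0],[0,0,0],0.51],[[0,0,0],[0,0,0],0.51]], force=30)

```text
time_s: 12.5
tcp_pos: [0.4923, -0.1638, 0.0557]
tcp_rot: [-0.101, 0.995, -0.0, 0.001]
ft_force: [-0.2, 0.5, 6.5]
opening: 0.508
grasp_force: 7.9
```

Request:
servo_tool(commands=[[[0,0,0],[0,0,0],0.5],[[0,0,0],[0,0,0],0.495],[[0,0,0],[0,0,0],0.495],[[0,0,-0.2],[0,0,0],0.495],[[0,0,-0.4],[0,0,0],0.495],[[0,0,-0.5],[0,0,0],0.495],[[0,0,-0.5],[0,0,0],0.495],[[0,0,-0.4],[0,0,0],0.495],[[0,0,0],[0,0,0],0.495],[[0,0,0],[0,0,0],0.495]])

```text
time_s: 13.5
tcp_pos: [0.4918, -0.1637, 0.1052]
tcp_rot: [-0.1, 0.995, -0.0, 0.0]
ft_force: [0.0, -0.6, -0.8]
opening: 0.496
grasp_force: 13.5
```

```bash
python3 - <<'E'
from mont import *
np.set_printoptions(precision=4,suppress=True)
mont("p5",200,150,220,210); s=get_state();print(s["tcp_pos"],s["opening"],s["grasp_force"],proj("scene",s["tcp_pos"]),proj("top",s["tcp_pos"]))
for n in("scene","top"):
    for m in masks_of(n,"tongs"): print(n,m["conf"],m["bbox"])
E
```

```text
[ 0.4915 -0.1635  0.1043] 0.4976229462824731 13.456355631351471 [[254.9703 239.3278]] [[263.5753 273.772 ]]
scene 0.92 [245.5, 212.9, 270.0, 264.8]
scene 0.72 [160.7, 211.0, 177.8, 255.8]
scene 0.61 [234.9, 214.2, 258.7, 253.5]
scene 0.59 [199.8, 189.2, 214.7, 240.2]
top 0.8 [138.7, 302.7, 175.2, 315.3]
top 0.48 [147.1, 257.9, 178.9, 273.7]
```

View pics/p5.png

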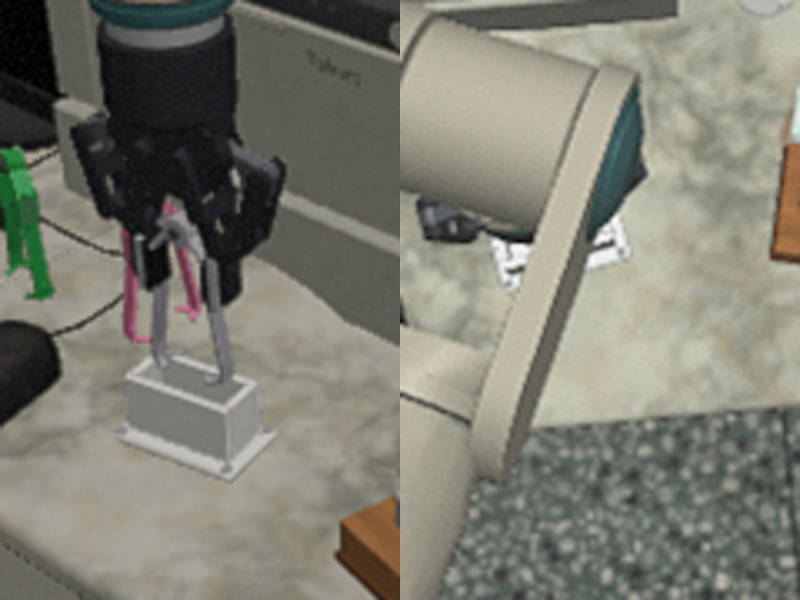

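The picture shows the steel tongs in the fingers, with the feet at scene (252,257) and (264,264) clear above the stand. Next I refine the weight's position from both views now that the cover is open.

```bash
python3 - <<'E'
from h import *
np.set_printoptions(precision=4,suppress=True)
for n in("scene","top"):
  for k in ("weight_200","weight_100","weight_50"):
    for m in masks_of(n,k)[:3]:
      ys,xs=np.nonzero(m["pixels"]);print(n,k,round(m["conf"],2),np.array(m["bbox"]),xs.mean().round(1),ys.mean().round(1))
a=np.array
for z in(.055,.06): 
  p,q=onz("scene",251.6,257.4,z),onz("scene",263.9,264,z);print(z,p,q,np.linalg.norm(p-q),(p+q)/2)
for W in([.4951,-.3429,.066],[.4951,-.3429,.016]):print(proj("scene",W),proj("top",W))
t=cv2.imread("pics/p5_t.png")[230:320,310:430];s=cv2.imread("pics/p5_s.png")[255:375,290:390]
cv2.imwrite("pics/m5.png",np.hstack([cv2.resize(t,(440,330),interpolation=2),cv2.resize(s,(275,330),interpolation=2)]))
E
```

```text
scene weight_200 0.77 [336.4 304.2 347.5 320.7] 341.5 313.5
scene weight_200 0.54 [321.6 286.3 330.  309.9] 325.8 298.7
scene weight_200 0.54 [350.8 317.9 358.7 331.8] 354.8 326.5
scene weight_100 0.77 [336.4 304.2 347.5 320.7] 341.5 313.5
scene weight_100 0.54 [321.6 286.3 330.  309.9] 325.8 298.7
scene weight_100 0.54 [350.8 317.9 358.7 331.8] 354.8 326.5
scene weight_50 0.77 [336.4 304.2 347.5 320.7] 341.5 313.5
scene weight_50 0.54 [321.6 286.3 330.  309.9] 325.8 298.7
scene weight_50 0.54 [350.8 317.9 358.7 331.8] 354.8 326.5
top weight_200 0.52 [342.9 261.  355.  276.8] 345.9 269.3
top weight_200 0.36 [379.7 271.  387.3 278.5] 382.8 274.6
top weight_100 0.52 [342.9 261.  355.  276.8] 345.9 269.3
top weight_100 0.36 [379.7 271.  387.3 278.5] 382.8 274.6
top weight_50 0.52 [342.9 261.  355.  276.8] 345.9 269.3
top weight_50 0.36 [379.7 271.  387.3 278.5] 382.8 274.6
0.055 [ 0.4904 -0.1494  0.055 ] [ 0.4903 -0.1857  0.055 ] 0.036346123930030394 [ 0.4903 -0.1676  0.055 ]
0.06 [ 0.4856 -0.1551  0.06  ] [ 0.4855 -0.1911  0.06  ] 0.036018660465289794 [ 0.4856 -0.1731  0.06  ]
[[325.2989 289.9082]] [[346.7375 267.5306]]
[[325.0796 310.6988]] [[345.3879 270.9853]]
```

View pics/m5.png

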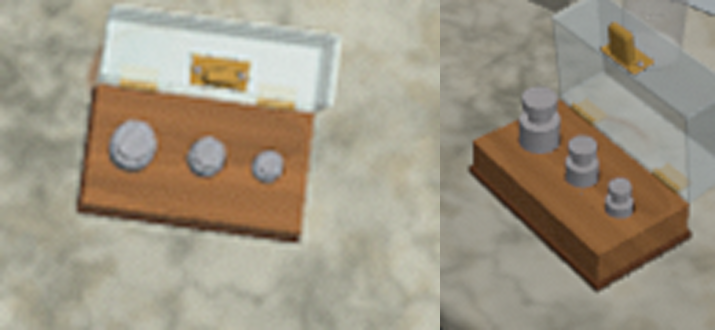

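Both views show the three weights in their nests: the knob of the largest at top (346,268) and scene (326,289), within 1 px of the fit. The cover stands open. I'm carrying the tongs above the weight.

Request:
servo_tool(commands=[[[0,0,-0.8],[0,0,0],0.495],[[0,0,-0.8],[0,0,0.9],0.495],[[0,0,-0.8],[0,0,1],0.495],[[0,0,-0.3],[0,0,1],0.495],[[0,0,0],[0,0,1],0.495],[[0,0,0],[0,0,0.97],0.495],[[-0.2,-0.8,0],[0,0,0],0.495],[[-0.2,-0.8,0],[0,0,0],0.495],[[-0.2,-0.8,0],[0,0,0],0.495],[[-0.2,-0.8,0],[0,0,0],0.495]])

```text
time_s: 15.0
tcp_pos: [0.4935, -0.2469, 0.1725]
tcp_rot: [0.112, 0.994, 0.0, 0.0]
ft_force: [0.5, 0.7, 0.0]
opening: 0.496
grasp_force: 13.5
```

Request:
servo_tool(commands=[[[-0.2,-0.8,0],[0,0,0],0.495],[[-0.2,-0.8,0],[0,0,0],0.495],[[-0.2,-0.8,0],[0,0,0],0.495],[[-0.2,-0.8,0],[0,0,0],0.495],[[-0.1,-0.57,0],[0,0,0],0.495],[[0,0,0.3],[0,0,0],0.495],[[0,0,0.4],[0,0,0],0.495],[[0,0,0.3],[0,0,0],0.495],[[0,0,0],[0,0,0],0.495],[[0,0,0],[0,0,0],0.495]])

```text
time_s: 16.0
tcp_pos: [0.4947, -0.3423, 0.1473]
tcp_rot: [0.111, 0.994, 0.0, -0.0]
ft_force: [0.4, -0.9, 0.4]
opening: 0.5
grasp_force: 13.5
```

```bash
python3 - <<'E'
from h import *
np.set_printoptions(precision=4,suppress=True)
print(tri("top",(346.4,268.4),"scene",(326,289.3)))
a=save("scene","p6_s.png");s=get_state();T=s["tcp_pos"];print(T,s["tcp_rot"],s["opening"],s["grasp_force"])
print("feet pred",proj("scene",T-[0,0,.0485]),"knob",proj("scene",[.4951,-.3429,.066]))
for m in masks_of("scene","tongs"): print(m["conf"],m["bbox"])
cv2.imwrite("pics/m6.png",cv2.resize(a[235:345,270:390],(720,660)[:2],interpolation=2)[:600,:,::-1])
E
```

```text
(array([ 0.4943, -0.343 ,  0.0676]), np.float64(0.003438164260347072))
[ 0.4949 -0.3426  0.1478] [ 0.1113  0.9938 -0.      0.0002] 0.4965401998805518 13.486459404230118
feet pred [[325.2461 275.3305]] knob [[325.2989 289.9082]]
0.76 [314.5, 224.6, 338.6, 285.2]
0.75 [234.9, 209.9, 258.7, 255.5]
0.71 [160.2, 208.8, 180.8, 258.5]
0.55 [198.0, 195.5, 215.7, 239.2]
```

View pics/m6.png

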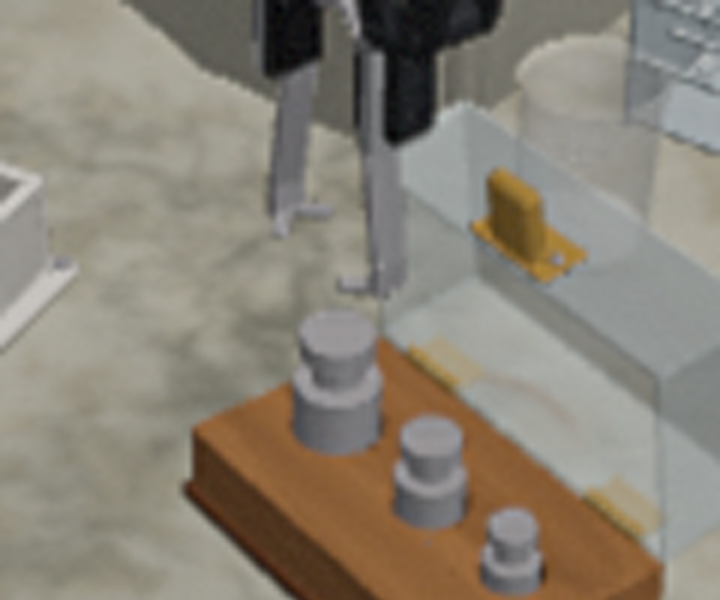

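The tongs hang open above the largest weight: feet at px (317,273) and (334,284), with the knob top at (326,289) centred between them. Now I check how low the feet sit.

```bash
python3 - <<'E'
from h import *
np.set_printoptions(precision=1,suppress=True)
T=np.array([.4949,-.3426,.1478]); y=np.array([.219,.976,0]);x=np.array([.976,-.219,0])
for off in(.0475,.0505,.0535):
  for dx in(-.004,0):
    P=[T+s*w*y+dx*x-[0,0,off+.0015] for s in(1,-1) for w in(.0255,.027)]
    print(off,dx,proj("scene",np.array(P)).ravel())
W=np.array([.4951,-.3429,0])
for z in(.066,.057,.048,.030): print("weight z",z,proj("scene",W+[0,0,z]))
im=cv2.imread("pics/p6_s.png",0)
print(im[268:290,312:342])
E
```

```text
0.0475 -0.004 [315.  269.7 314.5 269.3 332.3 283.3 332.8 283.7]
0.0475 0 [316.8 268.9 316.3 268.5 334.1 282.4 334.6 282.8]
0.0505 -0.004 [315.  271.  314.5 270.6 332.3 284.6 332.8 285. ]
0.0505 0 [316.8 270.2 316.3 269.9 334.1 283.8 334.6 284.2]
0.0535 -0.004 [315.  272.3 314.5 271.9 332.3 286.  332.8 286.4]
0.0535 0 [316.8 271.6 316.3 271.2 334.  285.1 334.6 285.5]
weight z 0.066 [[325.3 289.9]]
weight z 0.057 [[325.3 293.7]]
weight z 0.048 [[325.2 297.5]]
weight z 0.03 [[325.1 305. ]]
[[145 142 106  87 121 121 122 121 130 142 123 141 143 144 141 135 130 126
  108  90 127 127 123 122 124 126 141 137 145 157]
 [147 143 109  83 123 125 135 132 144 144 142 145 145 141 137 137 137 130
  106  89 125 127 123 123 122 121 140 140 136 138]
 [145 143 117  96 139 143 135 112 117 123 124 127 131 129 139 138 138 139
  133  90 124 125 125 122 124 127 138 142 142 137]
 [147 148 140 122 156 147 128 109 110 117 111 116 123 138 146 148 145 142
  136  91 126 125 125 123 123 134 145 144 145 143]
 [152 149 146 141 151 150 121 123 125 131 135 138 142 148 153 155 155 153
  144 100 123 124 126 124 123 138 
[... 1442 characters left out ...]
137 143 143 144 141 119
  122 131 117 121 112 147 146 146 141 139 134 138]
 [146 147 149 146 143 139 132 121 119 128 135 138 133 133 138 144 143 145
  146 154 153 137 148 148 147 141 141 140 139 146]
 [141 141 138 133 133 133 124 117 118 125 135 141 136 134 138 137 138 146
  147 149 150 133 146 146 144 146 147 152 158 156]
 [124 127 125 123 124 122 121 115 120 133 145 158 150 149 149 152 150 147
  142 138 140 129 142 145 146 155 160 164 165 162]
 [117 116 117 116 117 118 116 116 130 152 149 151 148 147 148 148 148 147
  147 144 134 124 137 146 154 161 164 168 168 164]
 [119 116 116 117 116 114 115 121 144 153 152 152 151 152 151 151 151 151
  152 151 136 120 141 155 159 160 165 165 166 164]]
```

Request:
servo_tool(commands=[[[0,0,0.2],[0,0,0],0.495],[[0,0,0.3],[0,0,0],0.495],[[0,0,0.3],[0,0,0],0.495],[[0,0,0.3],[0,0,0],0.495],[[0,0,0.3],[0,0,0],0.495],[[0,0,0.2],[0,0,0],0.495],[[0,0,0.15],[0,0,0],0.495],[[0,0,0],[0,0,0],0.495],[[0,0,0],[0,0,0],0.495],[[0,0,0],[0,0,0],0.495]])

```text
time_s: 17.1
tcp_pos: [0.4948, -0.3432, 0.1043]
tcp_rot: [0.112, 0.994, -0.0, 0.0]
ft_force: [-0.2, 0.4, -1.5]
opening: 0.496
grasp_force: 13.5
```

Request:
servo_tool(commands=[[[0,0,-0.04],[0,0,0],0.485],[[0,0,0],[0,0,0],0.475],[[0,0,0],[0,0,0],0.465],[[0,0,0],[0,0,0],0.455],[[0,0,0],[0,0,0],0.445],[[0,0,0],[0,0,0],0.435],[[0,0,0],[0,0,0],0.425],[[0,0,0],[0,0,0],0.42],[[0,0,0],[0,0,0],0.415],[[0,0,0],[0,0,0],0.41]], force=40)

```text
time_s: 18.1
tcp_pos: [0.4946, -0.343, 0.1048]
tcp_rot: [0.112, 0.994, 0.0, 0.0]
ft_force: [0.8, 1.4, 0.8]
opening: 0.461
grasp_force: 40.1
```

Request:
servo_tool(commands=[[[0,0,0],[0,0,0],0.405],[[0,0,0],[0,0,0],0.4],[[0,0,0],[0,0,0],0.39],[[0,0,0],[0,0,0],0.38],[[0,0,0],[0,0,0],0.37],[[0,0,0],[0,0,0],0.36],[[0,0,0],[0,0,0],0.35],[[0,0,0],[0,0,0],0.35],[[0,0,0],[0,0,0],0.35],[[0,0,0],[0,0,0],0.35]])

```text
time_s: 19.1
tcp_pos: [0.4946, -0.343, 0.1048]
tcp_rot: [0.112, 0.994, 0.0, 0.0]
ft_force: [0.7, 1.0, 0.5]
opening: 0.462
grasp_force: 40.1
```

The fingers stopped early at a width matching the 24 mm knob, so the feet are slightly high. I'm reopening, lowering 4.5 mm and closing again.

Request:
servo_tool(commands=[[[0,0,0],[0,0,0],0.475],[[0,0,0],[0,0,0],0.485],[[0,0,0],[0,0,0],0.492],[[0,0,0],[0,0,0],0.492],[[0,0,0.09],[0,0,0],0.492],[[0,0,0.09],[0,0,0],0.492],[[0,0,0],[0,0,0],0.485],[[0,0,0],[0,0,0],0.475],[[0,0,0],[0,0,0],0.465],[[0,0,0],[0,0,0],0.455]])

```text
time_s: 20.1
tcp_pos: [0.4947, -0.343, 0.1004]
tcp_rot: [0.112, 0.994, 0.0, 0.0]
ft_force: [-0.2, 0.4, -0.5]
opening: 0.459
grasp_force: 16.4
```

Request:
servo_tool(commands=[[[0,0,0],[0,0,0],0.445],[[0,0,0],[0,0,0],0.435],[[0,0,0],[0,0,0],0.425],[[0,0,0],[0,0,0],0.415],[[0,0,0],[0,0,0],0.405],[[0,0,0],[0,0,0],0.395],[[0,0,0],[0,0,0],0.38],[[0,0,0],[0,0,0],0.36],[[0,0,0],[0,0,0],0.35],[[0,0,0],[0,0,0],0.35]])

```text
time_s: 21.1
tcp_pos: [0.4947, -0.343, 0.1004]
tcp_rot: [0.112, 0.994, 0.0, 0.0]
ft_force: [0.7, 1.3, 0.4]
opening: 0.443
grasp_force: 40.0
```

```bash
python3 - <<'E'
from h import *
np.set_printoptions(linewidth=220)
im=save("scene","p7_s.png"); g=cv2.cvtColor(im,cv2.COLOR_RGB2GRAY)
for m in masks_of("scene","tongs")[:2]: print(m["conf"],m["bbox"])
print("cols",np.arange(310,343))
for v in range(276,312): print(v,g[v,310:343])
y=np.array([.219,.976,0]);W=np.array([.4949,-.3429,0]);x=np.array([.976,-.219,0])
for z in(.0485,.0525,.0565):
  print(z,proj("scene",np.array([W+[0,0,z]+s*w*y for s in(1,-1) for w in(.008,.012,.0145)])).ravel().round(1))
E
```

```text
0.84 [200.2, 191.3, 215.1, 237.6]
0.77 [160.5, 208.2, 178.6, 257.5]
cols [310 311 312 313 314 315 316 317 318 319 320 321 322 323 324 325 326 327 328 329 330 331 332 333 334 335 336 337 338 339 340 341 342]
276 [122 122 124 134 141 143 145 143 122  92 110 109 110 109 120 145 147  54  21  62  87 118  93  26  19  30  30  32  27  20  44 105 145]
277 [125 127 131 134 136 139 143 141 122  90 113 112 109 110 122 146 150 102  41  59  87 117  93  29  15  25  31  31  27  25  62 126 143]
278 [135 135 138 138 139 139 143 140 116  93 112 110 108 109 120 147 156 150  73  63  87 117  91  24  18  22  25  26  28  49  99 144 144]
279 [141 143 141 140 144 149 151 143 103  93 111 110 110 109 124 152 160 156  78  62  82 115  96  30  16  20  25  43  74 106 142 147 141]
280 [150 149 148 146 150 155 155 148 101  91 108 111 111 111 127 148 156 155  84  75  85 117 113  51  32  41  74 105 137 145 144 141 141]
281 [148 148 147 149 155 159 158 150 101  91 109 112 110 109 128 145 148 147 104  91  86 115 116  94  84 105 138 150 146 144 141 140 140]
282 [146 147 150 153 157 158 155 146 100  92 109 110 109 111 125 
[... 3617 characters left out ...]
03  99  99  97 100 143 149 147 145 146 147]
309 [104 101  97  97  96  96  96  98 102 103  94  93  96  97 102 104 109 113 115 117 113  94  90  99 102  97  90 110 140 145 146 146 146]
310 [107 106 103 100  99  97  97  97  98 101 102 104 102 100 105 108 110 113 111 109 109 103  98 100  99  97  88  82 102 131 139 140 140]
311 [106 107 107 100  99  99  96  96  94  98 102 104 104 103 105 108 108 109 106 103 104 102 102 100  99 100 107  91  81  90  98 106 117]
0.0485 [322.5 295.2 321.2 294.1 320.4 293.5 327.8 299.6 329.1 300.7 330.  301.4]
0.0525 [322.5 293.5 321.2 292.5 320.4 291.8 327.8 297.9 329.2 299.  330.  299.7]
0.0565 [322.6 291.8 321.3 290.8 320.4 290.1 327.9 296.2 329.2 297.3 330.  298. ]
```

The image numbers put the feet at about neck height, v≈300, just above the body's shoulder. I'm lifting slowly and watching the force.

Request:
servo_tool(commands=[[[0,0,-0.05],[0,0,0],0.35],[[0,0,-0.1],[0,0,0],0.35],[[0,0,-0.1],[0,0,0],0.35],[[0,0,-0.15],[0,0,0],0.35],[[0,0,-0.2],[0,0,0],0.35],[[0,0,-0.2],[0,0,0],0.35],[[0,0,-0.2],[0,0,0],0.35],[[0,0,-0.2],[0,0,0],0.35],[[0,0,0],[0,0,0],0.35],[[0,0,0],[0,0,0],0.35]])

```text
time_s: 22.2
tcp_pos: [0.4947, -0.343, 0.1304]
tcp_rot: [0.112, 0.994, -0.0, 0.0]
ft_force: [0.0, 0.1, -3.1]
opening: 0.44
grasp_force: 40.3
```

```bash
python3 - <<'E'
from h import *
np.set_printoptions(linewidth=220,precision=3,suppress=True)
im=save("scene","p8_s.png"); g=cv2.cvtColor(im,cv2.COLOR_RGB2GRAY)
s=get_state();print(s["tcp_pos"],s["opening"],s["grasp_force"],s["ft_force"])
for m in masks_of("scene","weight_200")[:4]: print(m["conf"],m["bbox"])
for v in range(268,312): print(v,g[v,312:342])
E
```

```text
[ 0.495 -0.343  0.13 ] 0.44162308668188466 40.31709501519799 [-0.435 -0.189 -3.406]
0.66 [332.4, 302.7, 346.7, 324.0]
0.66 [349.2, 318.9, 361.0, 330.3]
0.61 [318.3, 271.6, 330.5, 303.7]
268 [143 142 142 141 145 145 100  99 111 112 112 113 126 144 142 132  97 104 100 117 118 119 123 132 144 143 141 136 146 155]
269 [144 143 143 145 147 143 103 106 111 113 110 113 126 142 138 131  97 103 116 120 117 117 126 136 139 137 140 137 135 136]
270 [144 145 146 145 145 142 103 108 112 111 110 112 127 140 139 134  94 103 117 120 117 117 127 137 137 137 140 140 142 137]
271 [145 145 143 145 142 136  98 110 110 114 112 115 136 144 146 144 101 102 117 119 116 116 128 145 144 141 142 145 145 144]
272 [151 147 144 142 142 134  94 109 113 112 108 112 136 149 154 153 116 102 116 118 116 117 128 147 147 148 147 147 148 145]
273 [144 143 141 141 141 135  98 110 110 110 111 117 134 152 155 152 117 102 117 119 116 117 130 147 148 148 149 150 148 148]
274 [135 133 136 138 138 130  96 109 111 117 122 137 150 153 155 149 115 100 115 117 116 115 129 147 145 147 148 147 148 145]
275 [127 130 137 142 145 138  99
[... 3929 characters left out ...]
6  98  99  97  89  78  65  57  49  56  93  98 107 139 145 146 145 145]
307 [ 97  98  99 102 102 105  99  85  95 106 114 114 111 105 104 106 105 103  93  76  56  65  94 100 108 146 148 145 145 144]
308 [ 98  97  96 100 101 104 105 100 104 109 112 112 113 110 107 104 105 103 104  95  81  92 105  98 102 145 152 148 149 149]
309 [101  99  98  98  98 100 104 105 101 105 107 109 112 113 111 109 104 105 103  92  88 102 101 101  91 115 141 148 148 149]
310 [103 102 100  99  98  97 101 104 105 106 106 107 110 111 112 110 107 103 105 101 102 102 101  97  92  82 105 134 142 143]
311 [110 104 100 101 100 100  99 100 101 104 104 106 106 109 110 112 108 104 106 106 104 100  98 100 110  95  84  93 100 108]
```

The weight hangs upright, clear of its nest (dark nest opening at v≈304), with the feet under the knob. I'm raising it to about 10 cm above the case.

Request:
servo_tool(commands=[[[0,0,-0.2],[0,0,0],0.35],[[0,0,-0.4],[0,0,0],0.35],[[0,0,-0.5],[0,0,0],0.35],[[0,0,-0.5],[0,0,0],0.35],[[0,0,-0.5],[0,0,0],0.35],[[0,0,-0.5],[0,0,0],0.35],[[0,0,-0.4],[0,0,0],0.35],[[0,0,-0.2],[0,0,0],0.35],[[0,0,-0.1],[0,0,0],0.35],[[0,0,0],[0,0,0],0.35]])

```text
time_s: 23.3
tcp_pos: [0.4946, -0.343, 0.2127]
tcp_rot: [0.112, 0.994, 0.0, -0.0]
ft_force: [-0.2, -0.3, -2.8]
opening: 0.441
grasp_force: 40.4
```

Request:
servo_tool(commands=[[[0,0,0],[0,0,0],0.35],[[0,0,0],[0,0,0],0.35],[[0,0,0],[0,0,0],0.35],[[0,0,0],[0,0,0],0.35],[[0,0,0],[0,0,0],0.35],[[0,0,0],[0,0,0],0.35],[[0,0,0],[0,0,0],0.35],[[0,0,0],[0,0,0],0.35],[[0,0,0],[0,0,0],0.35],[[0,0,0],[0,0,0],0.35]])

```text
time_s: 24.3
tcp_pos: [0.4946, -0.343, 0.2128]
tcp_rot: [0.112, 0.994, 0.0, 0.0]
ft_force: [0.4, -0.0, -2.0]
opening: 0.439
grasp_force: 40.4
```

```bash
python3 - <<'E'
from h import *
np.set_printoptions(linewidth=220,precision=3,suppress=True)
im=save("scene","p9_s.png")
s=get_state();T=s["tcp_pos"];print(T,s["opening"],s["grasp_force"],s["ft_force"])
for k in("weight_200","tongs"):
  for m in masks_of("scene",k)[:4]: print(k,m["conf"],m["bbox"])
u=T.copy();u[2]=.016+T[2]-.1004;print("expected underside",u[2],proj("scene",u),"top",proj("scene",u+[0,0,.05]))
g=cv2.cvtColor(im,cv2.COLOR_RGB2GRAY)
for v in range(236,274): print(v,g[v,312:340])
E
```

```text
[ 0.495 -0.343  0.213] 0.438608112196788 40.39072226732969 [ 0.234  0.287 -2.842]
weight_200 0.79 [320.4, 235.8, 332.0, 269.6]
weight_200 0.62 [336.3, 305.7, 342.9, 321.8]
weight_200 0.46 [349.8, 317.7, 359.1, 332.8]
tongs 0.91 [201.1, 193.5, 216.1, 238.5]
tongs 0.62 [160.5, 210.8, 180.8, 258.7]
tongs 0.6 [315.6, 189.4, 334.2, 251.5]
expected underside 0.12834626085118261 [[325.472 262.239]] top [[325.721 238.251]]
236 [ 93  96  95  96  96  95  99 114 114 127 141 154 155 154 157 157 149  95 121 120 122 119 123 134  97 103 125 123]
237 [ 96  96  94  93  94  95  97 114 132 155 154 151 153 153 153 156 148  94 121 120 121 119 123 134  99 105 124 122]
238 [ 95  94  93  95  98  94  99 124 150 158 155 154 154 154 154 157 151  92 121 121 121 118 123 133 100 110 123 121]
239 [ 93  95  93  95  95  99 106 116 149 157 153 153 153 153 154 155 149  92 120 121 121 121 123 135  97 109 123 121]
240 [ 96  95  95  94  94  98 112 106 122 154 156 153 155 152 152 155 149  93 119 122 121 118 124 136 100 110 122 121]
241 [ 95  94  95  96  95 102 122  96  87 125 150 153 156 156 156 156 151  92 120 120 120 12
[... 3102 characters left out ...]
6 146 145 147 149 150 151 149 146 145 142 143 146 148 145 137 132 130 126 121 139 138 142 142 143 143 143 137]
269 [148 146 146 147 150 151 148 149 144 138 137 140 145 142 140 139 138 136 132 125 138 139 138 138 139 140 142 143]
270 [148 150 149 147 148 149 146 142 135 134 135 142 145 144 141 142 141 139 139 129 136 143 142 141 141 140 143 145]
271 [150 148 148 146 146 144 137 133 129 129 134 141 144 147 150 148 150 143 140 131 135 146 148 148 146 147 146 149]
272 [155 151 147 147 144 139 130 126 127 132 139 140 146 151 156 158 158 154 150 142 136 148 149 150 151 151 151 151]
273 [148 147 144 144 143 140 133 130 133 135 138 142 146 154 156 157 157 156 152 145 137 149 150 150 150 151 152 152]
```

The weight hangs upright and still, with its underside about 0.128 m above the bench. The feet are at the neck and the cover is open, so I'm handing in.

```bash
python3 -c "
from bench import *
print(hand_in())"
```

```text
the job is handed in; nothing more can be done
None
```

The job is handed in and no verdict was returned: the cover is open, and the largest weight hangs upright and still by its neck in the closed tongs, its underside about 10 cm above the case top by my estimate, with the smaller weights still in their nests.

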